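# Roll a shaft into the vee block and clamp it

## Robot

A 7-joint arm with a two-finger parallel gripper is mounted at the origin on the work surface. World frame = base frame: x ahead of the robot, y to its left, z up, the work surface at z = 0. Lengths are in mm, angles in rad, forces in N, time in s.
With the tool pointing down it reaches from about 400 to 850 mm from the base axis. Payload 10.4 kg.
Tool frame: the origin (TCP) lies midway between the tips of the shut fingers; the grasp point (between the pads) lies arm.grasp_offset behind it (arm.grasp_offset is the distance from the TCP to the grasp point, in mm); z points along the fingers, y is the line along which they close (so a half turn about z gives the same grasp; the last joint's range is limited). The gripper opens to 87 mm and grips with 3 to 60 N. Pads are 19 mm wide; open, the fingers measure 117 mm over their backs; the gripper's body (75 mm by 190 mm) begins 51 mm behind the grasp point.
Start: joints at [1.308, 0.332, -0.065, 1.46, 0.022, 1.35, -0.088], TCP at [148.463, -607.133, 222.576] pointing down, gripper open.
Joint ranges: [-2.6, 2.6], [-0.5, 2.12], [-1.47, 1.34], [0.16, 2.42], [-1.27, 4.41], [0.06, 2.06], [-2.6, 2.6]. Speed limits (rad/s): [2.22, 2.22, 2.79, 2.79, 3.14, 3.14, 3.14].

## Interface

Orientations are given as a unit quaternion [x, y, z, w].
In Python, from bench import state, optics, arm gives the robot as it stands.
- The arm moves only by the tool play_rows, never from a script. Its argument "motion" is a list of rows, each a list of 5 numbers: the opening, from 0 (shut) to 1 (fully open), then the shift along the tool's x, y, z in m, then the turn about the tool's z in degrees. A call has 1 to 20 rows; each row is the pose to reach, as a shift and turn from the pose commanded when the call began, along the tool's axes at that moment; what a row does not reach only later rows make up. A row lasts 1/10 s, in which the tool goes at most 50 mm and 8.59 degrees, less where a joint would pass 70% of its speed; a pose out of reach is approached as far as the arm can. A call with a gripper value outside its range is refused whole. The fingers move at their own pace and stop on an object; "force" is the grip in N (left out, the last holds). Time passes only in rows, so rows that repeat a pose let the fingers close. It gives the time, the measured TCP pose, the force, the opening and the grip force at its end, in the units of the state.
- state(): the state, without advancing time (a new reading comes with each control period).
- optics.read_camera(name): name is "scene" or "side" or "wrist"; returns the picture (480x640x3 uint8, red, green, blue); there is no depth.
- optics.calibration(name): a dict with "K" (3x3 intrinsics, pixels), "R" (3x3) and "t" (3): a world point X has camera coordinates R X + t. Camera axes: x right, y down, z forward; pixel columns grow to the right and rows downward; lengths in mm; the calibration is good to about 2 mm. A picture is of the moment at which its call begins: read the wrist's pose just before it. calibration takes no time and is no camera call; for the wrist camera it gives the pose at the moment of the call.
- arm.close_job(): hands the job in; it is judged then, once.
The state is a dict: "time": time; "joints": joint angles; "qvel": joint speeds; "tau": joint torques, N m; "ee_pos": TCP position; "tcp_rot": TCP orientation; "wrist_force": force on the tool from outside, world axes, zero at the start; "torque": the same for the moment, N m; "grip_width": finger opening in mm; "gripper_force": force on a finger pad.
Only numpy, scipy, OpenCV 4.12 (cv2) and the standard library are available. Lean on these libraries where they do the work, as an engineer would, in place of code of your own. Each camera call takes 0.05 s, during which the arm holds its last target. There are 200 camera calls.

## Task

Roll the steel shaft gently along the green loading deck, without lifting it off, until it drops into the vee block and lies square and centred in it of its own accord. Only then bring the red-tipped hold-down strap over and press it down gently until its pad bears firmly on the shaft; the stiff hinge keeps it there when you let go. Leave everything else on the bench where it is.

Things in the scene. Friction and masses are not known exactly. Their poses are not given: they have to be found in the camera images.
- fixture: Vee fixture, fixed to the bench. Origin on the bench top under the vee's bottom line; z up, +x the direction in which the shaft must roll, y along the vee. Base plate 260 x 260 x 12 mm, x -140 to 120 mm. Steel 90 degree vee, 70 mm long, bottom line 18 mm above the bench; its far flank rises to x 26 mm, 44 mm high, solid behind it to x 56 mm.
- deck_edge (a point): Middle of the front edge of the green loading deck, where the vee's mouth begins: fixture x -18 mm, 36 mm above the bench. Axes as the fixture's. The deck is level, 150 mm wide, and runs from here 104 mm back towards -x; along its rear edge stands a lip 5 mm high, 6 mm thick.
- vee_seat (a point): Where the shaft's centre lies when seated in the vee: fixture x 0, y 0, 46 mm above the bench (10 mm lower than on the deck). Axes as the fixture's.
- shaft: Loose steel shaft, 0.4 to 0.65 kg: barrel 40 mm diameter, 100 mm long, brass journals 24 mm diameter, 22 mm long at both ends. Origin at its centre; x is its axis (any turn about x). It starts on the deck, askew from the vee by up to 0.2 rad, and rolls freely. It must not rise more than 8 mm above its height on the deck, nor be pushed or squeezed with more than 25 N.
- strap: Hold-down strap: dark steel arm on a hinge, with the pad it carries. Origin on the hinge; y is the hinge axis (along fixture y); the arm runs to its own -x, 125 mm long, 22 wide, 10 thick. Level, its x is the fixture's x; it starts upright, 1.6 to 1.85 rad from level, leaning slightly away from the vee, and swings down over the vee, towards the deck. It stays at any angle where it is left.
- strap_hinge (a point): Hinge axis of the strap, fixed on the fixture: 70 mm beyond the vee's middle (fixture x), y 0, 88 mm above the bench. Axes as the fixture's. Two cheeks hold it: x 57 to 83 mm, y within 29 mm, 100 mm high. The hinge is stiff: 3 to 5 N at the red grip to move it. It keeps its set, so a pad pressed on the shaft goes on bearing on it after release.
- strap_nut (a point): Nut on the strap's upper face, 70 mm from the hinge, above the pad (20 mm across, on a screw spindle below the arm; yields 1 mm per 10 N). The spindle is set anew every time: pad face 18 to 32 mm from the arm's middle line, so the angle at which it meets the seated shaft is unknown, from 0.06 rad below level to 0.16 above, and must be felt. The pad must not load the shaft above 40 N.
- strap_grip (a point): Centre of the red grip at the strap's free end, 135 mm from the hinge: cylinder 26 mm in diameter, 30 mm long, axis along the hinge. It can be pinched from above by its two flat ends at any strap angle, or pushed. When the pad bears, pressing the grip some 8 N harder than the hinge's stiffness is right (the pad then gets about twice that). Axes as the strap's.
- hex_key: Bystander, to be left alone: red-handled T hex key, 90 mm wide handle and 120 mm rod, lying on the bench. Origin at the centre of its underside (as it would stand).
- cap_screw: Bystander, to be left alone: black cap screw standing head down, 20 mm across, 30 mm tall, loose on the fixture's base plate (+y side). Origin at the centre of its underside (as it would stand).
- parallel: Bystander, to be left alone: steel bar 90 x 12 x 20 mm, loose on the fixture's base plate (-y side). Origin at the centre of its underside (as it would stand).
- gauge_block: Bystander, to be left alone: steel block 75 x 50 x 25 mm. Origin at the centre of its underside (as it would stand).
- spanner: Bystander, to be left alone: steel wrench lying on the bench. Origin at the centre of its underside (as it would stand).
- oil_can: Bystander, to be left alone: white plastic bottle with a yellow label and red cap, 60 mm across, 130 mm tall. Origin at the centre of its underside (as it would stand).
- spare_slug: Bystander, to be left alone: upright brass cylinder, 44 mm across, 60 mm tall. Origin at the centre of its underside (as it would stand).
Mind the look-alikes: they are no part of the job. What is shaped like the shaft but orange, pink or turquoise is not meant.

How it is judged:
By the outcome, as a careful person would: the job done as asked, in the order asked, and still so for the second after the job is handed in, with the robot touching nothing.
It also fails if it takes over 72 s, if anything falls off the work surface, if the arm or the gripper's body presses on something with over 40 N, if the wrist force passes 120 N, or if a joint passes its speed limit or range.

## Working session

There is one attempt and no reset: what is moved stays moved. The work goes in short steps, Python scripts to look and compute and a tool call to move; the robot and the scene stay as the last step left them, time stands still between calls to the robot, and variables do not carry over. Pictures are saved under pics/ and viewed, at most 10 in all, crops included, and the job is handed in when it is done.

Besides the shell and the picture viewer there is one more tool, called after ">>>" in YAML: its name, and indented under it one key for each argument. play_rows: Moves the arm, as the interface text tells. Its arguments: {"type":"object","properties":{"motion":{"type":"array","items":{"type":"array","items":{"type":"number"}}},"force":{"type":"number"}},"required":["motion"]}

```bash
mkdir -p pics; ls
python3 - <<'E'
from bench import state, optics, arm
import cv2, numpy as np
print(state()); print(arm.grasp_offset)
for n in("scene","side"):
    im=optics.read_camera(n); cv2.imwrite(f"pics/{n}0.png",im[:,:,::-1])
    c=optics.calibration(n); print(n,c)
E
```

```text
pics
{'time': 0.0, 'joints': array([ 1.30841206,  0.33289323, -0.06472232,  1.4609478 ,  0.02161823,
        1.34992496, -0.08853576]), 'qvel': array([-3.01720308e-04,  2.24359312e-04,  6.70603115e-04, -8.07160795e-04,
        2.71477637e-03, -2.66636749e-06, -3.82581203e-04]), 'tau': array([-4.34004633e-04, -6.23261762e+01,  2.41184060e-02, -3.89893878e+01,
       -6.14507147e-02,  3.98060633e-02,  1.18348407e-04]), 'ee_pos': array([ 148.33810722, -606.72883523,  221.73758924]), 'tcp_rot': array([ 9.92820646e-01,  1.19610282e-01, -1.27901398e-04, -7.27294913e-04]), 'wrist_force': array([ 0.02911471,  0.31600175, -0.01988409]), 'torque': array([ 0.04215539, -0.00887588, -0.0409094 ]), 'gripper_force': 0.0, 'grip_width': 86.7920949047902}
18.700000000000003
scene {'K': array([[478.70235465,   0.        , 315.44339885],
       [  0.        , 478.70235465, 234.25409736],
       [  0.        ,   0.        ,   1.        ]]), 'R': array([[ 0.54362874,  0.83923826,  0.01212215],
       [ 0.4975196 , -0.31057645, -0.80994846],
       [-0.67597488,  0.44634227, -0.58637577]]), 't': array([-185.04917931, -172.89227594, 1705.82028945])}
side {'K': array([[486.43659481,   0.        , 316.65075098],
       [  0.        , 486.43659481, 227.64702061],
       [  0.        ,   0.        ,   1.        ]]), 'R': array([[-0.99695784, -0.07649224, -0.01496666],
       [-0.04812766,  0.75518283, -0.65374507],
       [ 0.06130899, -0.65103597, -0.75656684]]), 't': array([ 438.95347624,  129.65541917, 1035.65269104])}
```

View pics/scene0.png

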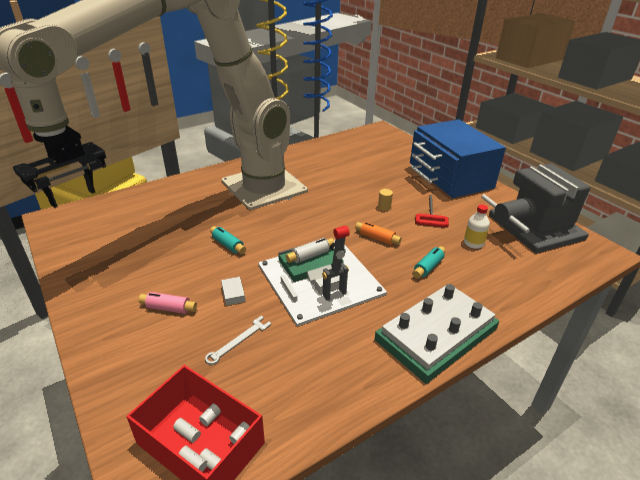

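View pics/side0.png

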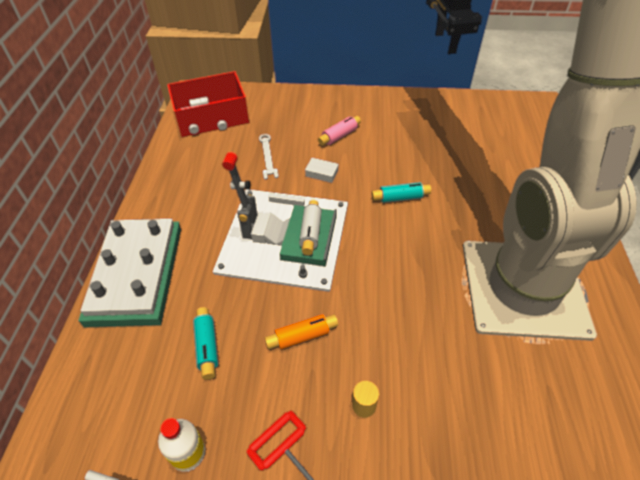

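The scene view shows the steel shaft on the green deck at about (310,250) in scene and (311,226) in side. The look-alikes are orange at (378,233), pink at (168,303) and turquoise at (228,240) and (430,262). Only the grey shaft on the deck fits the description, and I'll confirm it in a crop.

```bash
cat > h.py <<'E'
from bench import state, optics, arm
import cv2, numpy as np
def ray(c,uv):
    d=c["R"].T@np.linalg.inv(c["K"])@np.array([uv[0],uv[1],1.]); return -c["R"].T@c["t"],d
def onplane(c,uv,z):
    o,d=ray(c,uv); return o+d*(z-o[2])/d[2]
def proj(c,X):
    p=c["K"]@(c["R"]@np.asarray(X,float)+c["t"]); return p[:2]/p[2]
def tri(c1,u1,c2,u2):
    A=[];b=[]
    for c,u in((c1,u1),(c2,u2)):
        o,d=ray(c,u); d/=np.linalg.norm(d); P=np.eye(3)-np.outer(d,d); A.append(P);b.append(P@o)
    return np.linalg.lstsq(np.vstack(A),np.hstack(b),rcond=None)[0]
E
python3 - <<'E'
from h import *
C={n:optics.calibration(n) for n in("scene","side")}
box={"scene":(250,215,395,325),"side":(205,145,360,295)}
out=[]
for n in C:
    im=cv2.imread(f"pics/{n}0.png"); x0,y0,x1,y1=box[n]; cr=im[y0:y1,x0:x1]
    hsv=cv2.cvtColor(cr,cv2.COLOR_BGR2HSV); H,S,V=cv2.split(hsv)
    # fixture: fill non-wood : white plate hull
    w=((S<40)&(V>185)).astype(np.uint8)
    nc,l,st,_=cv2.connectedComponentsWithStats(w); k=1+st[1:,4].argmax()
    pts=np.argwhere(l==k)[:,::-1].astype(np.int32); hull=cv2.convexHull(pts)
    for e in(4,6,8,10):
        q=cv2.approxPolyDP(hull,e,True)
        if len(q)<=4:break
    q=q.reshape(-1,2)+[x0,y0]; print(n,"plate",q.tolist()); P=np.array([onplane(C[n],u,12)[:2] for u in q]); print(P.round(1).tolist(),np.linalg.norm(P-np.roll(P,1,0),axis=1).round(0))
    for nm,m in(("brass",(H>14)&(H<28)&(S>140)&(V>110)),("red",((H<6)|(H>174))&(S>180)&(V>90)),("green",(H>60)&(H<90)&(S>90))):
        nc,l,st,ce=cv2.connectedComponentsWithStats(m.astype(np.uint8))
        print(nm,[(int(st[i,4]),(ce[i]+[x0,y0]).round(1).tolist()) for i in range(1,nc) if st[i,4]>12])
    out.append(cv2.resize(cr,(400,int(400*cr.shape[0]/cr.shape[1])),interpolation=cv2.INTER_CUBIC))
h=max(o.shape[0] for o in out); out=[cv2.copyMakeBorder(o,0,h-o.shape[0],0,0,cv2.BORDER_CONSTANT) for o in out]
cv2.imwrite("pics/crop0.png",np.hstack(out))
E
```

```text
scene plate [[385, 292], [297, 323], [259, 263], [345, 246]]
[[670.4, 1.9], [641.9, -248.5], [390.7, -220.5], [454.6, 29.2]] [218. 252. 253. 258.]
brass [(44, [358.3, 225.0]), (20, [393.0, 237.8]), (30, [330.5, 240.4]), (52, [291.6, 256.0])]
red [(152, [341.0, 231.6])]
green [(702, [305.6, 264.6])]
side plate [[346, 202], [329, 288], [214, 272], [253, 191]]
[[384.8, -220.1], [411.3, 34.1], [664.1, 9.2], [619.4, -243.9]] [236. 256. 254. 257.]
brass [(21, [313.0, 202.1]), (40, [242.8, 217.4]), (134, [307.4, 246.9])]
red [(175, [229.6, 160.8])]
green [(1327, [304.8, 238.3])]
```

View pics/crop0.png

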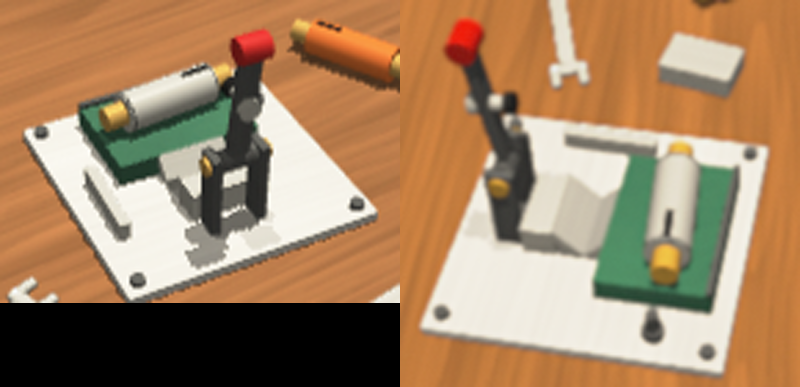

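The crops confirm that the grey shaft with brass journals lies on the green deck in front of the vee. The strap stands upright with its red grip. Next I move above the deck for a close wrist view.

>>> play_rows:
  motion:
    - [1,0.1,-0.08,-0.13,5]
    - [1,0.44,-0.41,-0.13,20]
    - [1,0.44,-0.41,-0.13,20]
    - [1,0.44,-0.41,-0.13,20]
    - [1,0.44,-0.41,-0.13,20]
    - [1,0.44,-0.41,-0.13,20]
    - [1,0.44,-0.41,-0.13,20]
    - [1,0.44,-0.41,-0.13,20]
    - [1,0.44,-0.41,-0.13,20]
    - [1,0.44,-0.41,-0.13,20]
    - [1,0.44,-0.41,-0.13,20]
    - [1,0.44,-0.41,-0.13,20]
    - [1,0.44,-0.41,-0.13,20]
    - [1,0.44,-0.41,-0.13,20]
    - [1,0.44,-0.41,-0.13,20]
    - [1,0.44,-0.41,-0.13,20]
    - [1,0.44,-0.41,-0.13,20]
    - [1,0.44,-0.41,-0.13,20]

```text
time: 1.9
ee_pos: [478.1, -105.3, 352.5]
tcp_rot: [0.998, -0.055, -0.0, 0.0]
wrist_force: [0.1, 0.4, 0.4]
grip_width: 87.1
gripper_force: 0.0
```

Run:
```python
from h import *
s=state(); c=optics.calibration("wrist"); im=optics.read_camera("wrist")
np.savez("w1.npz",**c); cv2.imwrite("pics/w1.png",im[:,:,::-1])
print(s["time"],s["ee_pos"],s["tcp_rot"],s["wrist_force"],-c["R"].T@c["t"])
yaw=-.107; O=np.array([537,-108.4,0]); R=np.array([[np.cos(yaw),-np.sin(yaw),0],[np.sin(yaw),np.cos(yaw),0],[0,0,1]])
for p in((-140,-130,12),(-140,130,12),(120,-130,12),(120,130,12),(-18,0,36),(0,0,18)): print(p,proj(c,O+R@np.array(p)).round())
```

```text
1.9 [ 478.09554574 -105.25522531  352.45068431] [ 9.98460133e-01 -5.54737689e-02 -7.33126835e-05  1.37857521e-04] [0.0819498  0.39104624 0.40526583] [ 560.65782455 -113.14166641  514.55681285]
(-140, -130, 12) [400. 238.]
(-140, 130, 12) [238. 239.]
(120, -130, 12) [414.  56.]
(120, 130, 12) [222.  57.]
(-18, 0, 36) [319. 162.]
(0, 0, 18) [318. 148.]
```

View pics/w1.png

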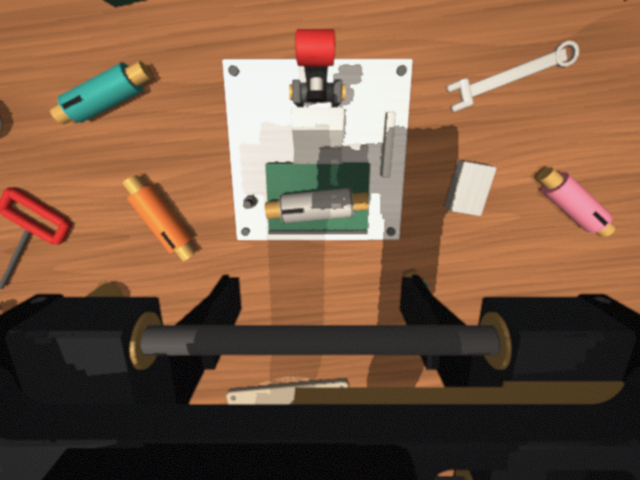

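The wrist view shows the plate corners at about (222,59), (412,58), (398,240) and (238,240). The shaft runs from (270,210) to (366,201), slightly askew, and the screw is at (250,202).

```bash
cat >> h.py <<'E'
def shaft(im,c,O,yaw,z,box):
    x0,y0,x1,y1=box; H,S,V=cv2.split(cv2.cvtColor(im[y0:y1,x0:x1],cv2.COLOR_BGR2HSV))
    m=((H>12)&(H<30)&(S>110)&(V>60)).astype(np.uint8)
    n,l,st,ce=cv2.connectedComponentsWithStats(m)
    k=sorted(range(1,n),key=lambda i:-st[i,4])[:2]
    R=np.array([[np.cos(yaw),np.sin(yaw)],[-np.sin(yaw),np.cos(yaw)]])
    P=[R@(onplane(c,ce[i]+[x0,y0],z)[:2]-O[:2]) for i in k]
    P.sort(key=lambda p:p[1]); d=P[1]-P[0]
    print("areas",[int(st[i,4]) for i in k],"ends",[p.round(1).tolist() for p in P],"len",np.linalg.norm(d).round(1),"mid",((P[0]+P[1])/2).round(1),"skew",round(float(np.arctan2(-d[0],d[1])),3))
E
python3 - <<'E'
from h import *
c=dict(np.load("w1.npz")); im=cv2.imread("pics/w1.png")
hsv=cv2.cvtColor(im,cv2.COLOR_BGR2HSV); S,V=hsv[...,1],hsv[...,2]
w=((S<60)&(V>100)).astype(np.uint8); w[:, :200]=0; w[:,430:]=0; w[245:]=0; w[:50]=0
n,l,st,_=cv2.connectedComponentsWithStats(w); k=1+st[1:,4].argmax()
hull=cv2.convexHull(np.argwhere(l==k)[:,::-1].astype(np.int32))
q=cv2.approxPolyDP(hull,6,True).reshape(-1,2); print(q.tolist())
P=np.array([onplane(c,u,12)[:2] for u in q]); print(P.round(1).tolist(),np.linalg.norm(P-np.roll(P,1,0),axis=1).round(1),P.mean(0))
O=np.array([537,-108.4]);shaft(im,c,O,-.107,56,(258,180,380,225))
g=((hsv[...,0]>55)&(hsv[...,0]<95)&(S>80)).astype(np.uint8); g[:120]=0;g[245:]=0;g[:,:250]=0;g[:,390:]=0
pts=np.argwhere(g)[:,::-1]; print("green",pts.min(0),pts.max(0))
R=np.array([[np.cos(.107),-np.sin(.107)],[np.sin(.107),np.cos(.107)]])
for u in((266,163),(369,163)): print(R@(onplane(c,u,36)[:2]-O))
E
```

```text
[[411, 59], [398, 238], [238, 239], [223, 59]]
[[639.2, -246.9], [384.3, -219.0], [411.2, 35.5], [667.7, 7.6]] [256.1 256.5 255.9 258.1] [ 525.58928077 -105.67928733]
areas [245, 220] ends [[-70.8, -58.2], [-82.0, 66.0]] len 124.7 mid [-76.4   3.9] skew 0.09
green [267 163] [367 229]
[-19.3589677  74.50244  ]
[-20.05818468 -71.65835295]
```

>>> play_rows:
  motion:
    - [0.5,-0.03,-0.002,0,-3]
    - [0.5,-0.055,-0.0035,-0.02,-5.4]
    - [0.5,-0.055,-0.0035,0.06,-5.4]
    - [0.5,-0.055,-0.0035,0.11,-5.4]
    - [0.5,-0.055,-0.0035,0.16,-5.4]
    - [0.5,-0.055,-0.0035,0.2,-5.4]
    - [0.5,-0.055,-0.0035,0.24,-5.4]
    - [0.5,-0.055,-0.0035,0.27,-5.4]
    - [0.5,-0.055,-0.0035,0.29,-5.4]
    - [0.5,-0.055,-0.0035,0.302,-5.4]
    - [0.5,-0.055,-0.0035,0.302,-5.4]
    - [0.5,-0.055,-0.0035,0.302,-5.4]

```text
time: 3.15
ee_pos: [424.9, -95.1, 51.5]
tcp_rot: [1.0, -0.008, 0.001, 0.0]
wrist_force: [0.5, 0.3, 0.4]
grip_width: 43.6
gripper_force: 0.0
```

```bash
cat >> h.py <<'E'
O=np.array([535.7,-107.]);YAW=-.107
def fx(p):
    R=np.array([[np.cos(YAW),np.sin(YAW)],[-np.sin(YAW),np.cos(YAW)]]); return R@(np.asarray(p)[:2]-O)
def rep():
    s=state(); q=s["tcp_rot"]; print("t",round(s["time"],2),"tcp fix",fx(s["ee_pos"]).round(1),"z",round(s["ee_pos"][2],1),"head-yaw deg",round(float(np.degrees(2*np.arctan2(q[1],q[0])-YAW)),2),"F",s["wrist_force"].round(1),"w",round(s["grip_width"],1),"g",round(s["gripper_force"],1))
def look(name,save):
    c=optics.calibration(name); im=optics.read_camera(name)[:,:,::-1].copy(); cv2.imwrite(f"pics/{save}.png",im); return c,im
E
python3 - <<'E'
from h import *
rep(); c,im=look("wrist","w2")
shaft(im,c,O,YAW,56,(0,0,640,300))
E
```

```text
t 3.15 tcp fix [-111.4   -0. ] z 51.5 head-yaw deg 5.26 F [0.5 0.3 0.4] w 43.6 g 0.0
areas [1801, 1801] ends [[-68.8, -63.8], [-80.8, 68.3]] len 132.7 mid [-74.8   2.3] skew 0.091
```

View pics/w2.png

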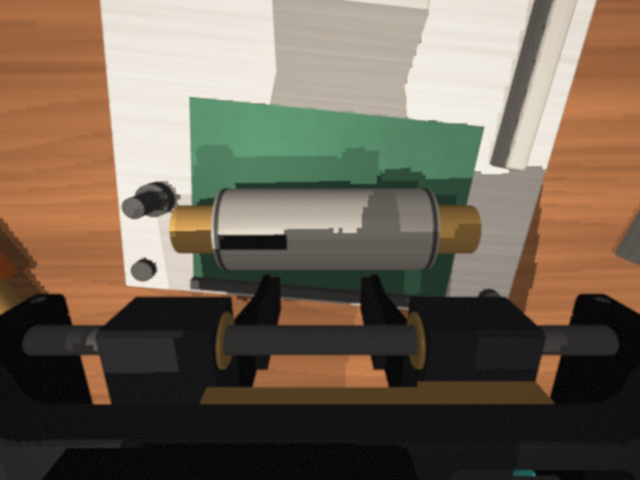

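>>> play_rows:
  motion:
    - [0.5,0.002,0,0,0]
    - [0.5,0.004,0,0,0]
    - [0.5,0.005,0.0004,0,0]
    - [0.5,0.006,0.0005,0,0]
    - [0.5,0.007,0.0006,0,0.5]
    - [0.5,0.008,0.0007,0,1]
    - [0.5,0.009,0.0008,0,1.5]
    - [0.5,0.01,0.0009,0,2]
    - [0.5,0.011,0.001,0,2.5]
    - [0.5,0.012,0.0011,0,3]
    - [0.5,0.013,0.0012,0,3.5]
    - [0.5,0.014,0.0013,0,4]
    - [0.5,0.015,0.0014,0,4.5]
    - [0.5,0.016,0.0015,0,5]
    - [0.5,0.017,0.0016,0,5.5]
    - [0.5,0.018,0.0017,0,6]
    - [0.5,0.019,0.0018,0,6.5]
    - [0.5,0.02,0.0019,0,7]
    - [0.5,0.021,0.002,0,7.4]
    - [0.5,0.022,0.002,0,7.8]

```text
time: 5.2
ee_pos: [446.3, -97.3, 50.5]
tcp_rot: [0.997, -0.076, 0.0, 0.0]
wrist_force: [-0.3, -0.8, 0.2]
grip_width: 43.6
gripper_force: 0.2
```

Run:
```python
from h import *
rep(); c,im=look("wrist","w3")
shaft(im,c,O,YAW,56,(0,0,640,300))
```

```text
t 5.2 tcp fix [-90.    0.1] z 50.5 head-yaw deg -2.57 F [-0.3 -0.8  0.2] w 43.6 g 0.2
areas [2008, 1659] ends [[-50.4, -61.0], [-62.4, 71.5]] len 133.1 mid [-56.4   5.3] skew 0.09
```

Pushing off-centre rolls the shaft but doesn't turn it. I'll back off, check that it is still, and square it with a light pinch across the barrel.

>>> play_rows:
  motion:
    - [0.5,-0.01,0,0,0]
    - [0.5,-0.015,0,-0.03,0]
    - [0.7,-0.015,0,-0.07,0]
    - [1,-0.015,0,-0.09,0]
    - [1,-0.015,0,-0.09,0]

```text
time: 5.75
ee_pos: [432.5, -95.2, 143.3]
tcp_rot: [0.997, -0.076, 0.002, 0.001]
wrist_force: [0.2, 0.5, 0.1]
grip_width: 60.0
gripper_force: 0.0
```

Run:
```python
from h import *
rep(); print(state()["joints"].round(2)); 
for k in range(3):
    c,im=look("wrist","w4"); shaft(im,c,O,YAW,62,(100,100,540,300))
```

```text
t 5.75 tcp fix [-103.9    0.7] z 143.3 head-yaw deg -2.53 F [0.2 0.5 0.1] w 60.0 g 0.0
[ 0.7   0.02 -0.59  2.    0.02  1.12 -1.62]
areas [887, 789] ends [[-49.1, -58.1], [-60.6, 67.0]] len 125.6 mid [-54.9   4.5] skew 0.092
areas [909, 800] ends [[-49.1, -58.0], [-60.7, 67.1]] len 125.6 mid [-54.9   4.5] skew 0.092
areas [924, 820] ends [[-49.1, -58.1], [-60.7, 67.2]] len 125.8 mid [-54.9   4.6] skew 0.092
```

>>> play_rows:
  motion:
    - [1,0.02,-0.002,0,8]
    - [1,0.049,-0.006,0,16]
    - [1,0.049,-0.006,0,24]
    - [1,0.049,-0.006,0,32]
    - [1,0.049,-0.006,0,40]
    - [1,0.049,-0.006,0,48]
    - [1,0.049,-0.006,0,56]
    - [1,0.049,-0.006,0,64]
    - [1,0.049,-0.006,0,72]
    - [1,0.049,-0.006,0,80]
    - [1,0.049,-0.006,0,82.2]
    - [1,0.049,-0.006,0,82.2]
    - [1,0.049,-0.006,0,82.2]

```text
time: 7.2
ee_pos: [475.1, -100.0, 124.5]
tcp_rot: [0.819, -0.573, -0.021, 0.014]
wrist_force: [-0.1, 0.6, -1.0]
grip_width: 86.8
gripper_force: 0.0
```

Run:
```python
from h import *
rep(); print(state()["joints"].round(2)); 
c,im=look("wrist","w5"); shaft(im,c,O,YAW,62,(100,0,540,300))
c,im=look("side","s5"); shaft(im,c,O,YAW,60,(290,180,340,260))
```

```text
t 7.2 tcp fix [-61.    0.5] z 124.5 head-yaw deg -63.8 F [-0.1  0.6 -1. ] w 86.8 g 0.0
[-0.48  0.16  0.65  1.93 -0.1   1.14 -2.59]
areas [1202, 466] ends [[-49.2, -56.7], [80.7, -24.4]] len 133.9 mid [ 15.7 -40.6] skew -1.327
areas [323, 189] ends [[-109.8, -113.1], [-52.0, -105.4]] len 58.2 mid [ -80.9 -109.2] skew -1.439
```

View pics/w5.png

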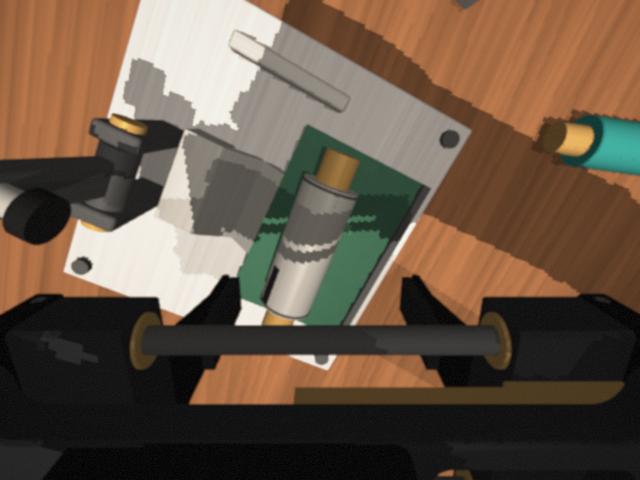

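The positive turn runs joint 7 to its limit. A half-turned grasp is equivalent, so I'll turn the other way.

>>> play_rows:
  motion:
    - [1,0,0,0,-8.5]
    - [1,0,0,0,-17]
    - [1,0,0,0,-25.5]
    - [1,0,0,0,-34]
    - [1,0,0,0,-42.5]
    - [1,0,0,0,-51]
    - [1,0,0,0,-59.5]
    - [1,0,0,0,-68]
    - [1,0,0,0,-76.5]
    - [1,0,0,0,-85]
    - [1,0,0,0,-93.5]
    - [1,0,0,0,-102]
    - [1,0,0,0,-110.5]
    - [1,0,0,0,-119]
    - [1,0,0,0,-127.5]
    - [1,0,0,0,-136]
    - [1,0,0,0,-144.5]
    - [1,0,0,0,-153]
    - [1,0,0,0,-157]
    - [1,0,0,0,-157]

```text
time: 9.3
ee_pos: [475.6, -100.2, 125.0]
tcp_rot: [0.724, 0.69, -0.017, -0.018]
wrist_force: [-0.3, 0.2, 0.6]
grip_width: 87.2
gripper_force: 0.0
```

Run:
```python
from h import *
rep(); print(state()["joints"].round(2),state()["tcp_rot"].round(3)); 
c,im=look("wrist","w6"); shaft(im,c,O,YAW,62,(150,0,490,340))
```

```text
t 9.3 tcp fix [-60.5   0.3] z 125.0 head-yaw deg 93.37 F [-0.3  0.2  0.6] w 87.2 g 0.0
[-0.25  0.15  0.39  1.92 -0.06  1.14  0.12] [ 0.724  0.69  -0.017 -0.018]
areas [1200, 152] ends [[-50.0, -56.2], [-61.2, 65.0]] len 121.8 mid [-55.6   4.4] skew 0.092
```

```bash
cat >> h.py <<'E'
from scipy.spatial.transform import Rotation
def goto(x,y,z):
    s=state(); R=Rotation.from_quat(s["tcp_rot"]).as_matrix(); a=YAW
    T=np.array([O[0]+np.cos(a)*x-np.sin(a)*y,O[1]+np.sin(a)*x+np.cos(a)*y,z])
    print("tool shift mm to",(x,y,z),(R.T@(T-s["ee_pos"])).round(1))
E
python3 - <<'E'
from h import *
goto(-55.2,4.5,100);goto(-55.2,4.5,46)
E
```

```text
tool shift mm to (-55.2, 4.5, 100) [ 3.9  6.7 24.9]
tool shift mm to (-55.2, 4.5, 46) [ 3.9  9.4 78.8]
```

>>> play_rows:
  motion:
    - [1,0.004,0.0065,0.025,-1.9]
    - [1,0.004,0.008,0.05,-1.9]
    - [1,0.004,0.009,0.07,-1.9]
    - [1,0.004,0.0094,0.079,-1.9]
    - [0.8,0.004,0.0094,0.079,-1.9]
    - [0.7,0.004,0.0094,0.079,-1.9]
    - [0.6,0.004,0.0094,0.079,-1.9]
    - [0.55,0.004,0.0094,0.079,-1.9]
    - [0.5,0.004,0.0094,0.079,-1.9]
    - [0.48,0.004,0.0094,0.079,-1.9]
    - [0.46,0.004,0.0094,0.079,-1.9]
    - [0.44,0.004,0.0094,0.079,-1.9]
    - [0.42,0.004,0.0094,0.079,-1.9]
    - [0.42,0.004,0.0094,0.079,-1.9]
  force: 4

```text
time: 10.75
ee_pos: [481.9, -96.4, 46.4]
tcp_rot: [0.713, 0.701, -0.017, -0.018]
wrist_force: [-0.5, 0.1, 1.1]
grip_width: 39.8
gripper_force: 4.0
```

Run:
```python
from h import *
rep(); c,im=look("wrist","w7"); shaft(im,c,O,YAW,62,(150,0,490,340))
goto(-56,0,46)
```

```text
t 10.75 tcp fix [-54.6   4.8] z 46.4 head-yaw deg 95.18 F [-0.5  0.1  1.1] w 39.8 g 4.0
areas [2748, 245] ends [[-100.6, -9.6], [-60.6, 65.5]] len 85.1 mid [-80.6  27.9] skew -0.49
tool shift mm to (-56, 0, 46) [-4.7 -1.8  0.5]
```

>>> play_rows:
  motion:
    - [0.42,0,0,0,0]
    - [0.42,0,0,0,0.6]
    - [0.42,-0.0005,0,0,1.2]
    - [0.42,-0.001,0,0,1.8]
    - [0.42,-0.0015,0,0,2.4]
    - [0.42,-0.002,0,0,3]
    - [0.42,-0.0025,-0.0002,0,3.6]
    - [0.42,-0.003,-0.0002,0,4.2]
    - [0.42,-0.0035,-0.0003,0,4.8]
    - [0.42,-0.004,-0.0004,0,5.2]
    - [0.42,-0.0045,-0.0004,0,5.2]
    - [0.42,-0.0045,-0.0004,0,5.2]
    - [0.48,-0.0045,-0.0004,0,5.2]
    - [0.5,-0.0045,-0.0004,0,5.2]
    - [0.6,-0.0045,-0.0004,0,5.2]
    - [1,-0.0045,-0.0004,0,5.2]
    - [1,-0.0045,-0.0004,0,5.2]
    - [1,-0.0045,-0.0004,0,5.2]
    - [1,-0.0045,-0.0004,-0.03,5.2]
    - [1,-0.0045,-0.0004,-0.08,5.2]
  force: 8

```text
time: 12.8
ee_pos: [483.1, -100.8, 124.9]
tcp_rot: [0.744, 0.668, -0.02, -0.019]
wrist_force: [2.0, 0.7, -0.1]
grip_width: 82.4
gripper_force: 0.0
```

Run:
```python
from h import *
rep(); 
for k in range(2):c,im=look("wrist","w8"); shaft(im,c,O,YAW,62,(150,0,490,340))
```

```text
t 12.8 tcp fix [-52.9   0.5] z 124.9 head-yaw deg 89.98 F [ 2.   0.7 -0.1] w 82.4 g 0.0
areas [1213, 204] ends [[-189.4, -59.3], [-55.2, 60.9]] len 180.2 mid [-122.3    0.8] skew -0.84
areas [1103, 220] ends [[-55.4, -62.3], [-55.0, 60.9]] len 123.2 mid [-55.2  -0.7] skew -0.004
```

>>> play_rows:
  motion:
    - [0.5,0,-0.02,0,8.5]
    - [0.5,0,-0.05,0,17]
    - [0.5,0,-0.05,0,25.5]
    - [0.5,0,-0.05,0,34]
    - [0.5,0,-0.05,0,42.5]
    - [0.5,0,-0.05,0,51]
    - [0.5,0,-0.05,0,59.5]
    - [0.5,0,-0.05,0,68]
    - [0.5,0,-0.05,0,76.5]
    - [0.5,0,-0.05,0,85]
    - [0.5,0,-0.05,0,90]
    - [0.5,0,-0.05,0,90]
    - [0.5,0,-0.05,0,90]

```text
time: 14.2
ee_pos: [435.6, -95.7, 128.7]
tcp_rot: [0.998, -0.052, -0.025, 0.0]
wrist_force: [0.2, 0.5, 0.7]
grip_width: 43.5
gripper_force: 0.0
```

Run:
```python
from h import *
rep(); print(state()["joints"].round(2));goto(-92,0,52);goto(-92,0,100)
for k in range(2):c,im=look("wrist","w9"); shaft(im,c,O,YAW,62,(100,100,540,300))
```

```text
t 14.2 tcp fix [-100.7    0.6] z 128.7 head-yaw deg 0.14 F [0.2 0.5 0.7] w 43.5 g 0.0
[-0.34  0.04  0.46  2.01 -0.02  1.14 -1.54]
tool shift mm to (-92, 0, 52) [12.4  0.4 76.2]
tool shift mm to (-92, 0, 100) [10.1  0.5 28.2]
areas [946, 943] ends [[-54.1, -63.1], [-54.2, 62.5]] len 125.7 mid [-54.2  -0.3] skew 0.001
areas [945, 943] ends [[-54.1, -63.1], [-54.2, 62.6]] len 125.7 mid [-54.2  -0.3] skew 0.0
```

>>> play_rows:
  motion:
    - [0.5,0.004,0.0004,0.03,0]
    - [0.5,0.007,0.0004,0.06,0]
    - [0.5,0.0094,0.0004,0.076,0]
    - [0.5,0.0094,0.0004,0.076,0]
    - [0.5,0.0094,0.0004,0.076,0]

```text
time: 14.8
ee_pos: [441.4, -97.1, 52.8]
tcp_rot: [0.998, -0.053, -0.025, 0.0]
wrist_force: [0.8, 0.6, -0.7]
grip_width: 43.2
gripper_force: 0.0
```

Run:
```python
from h import *
rep(); goto(-52,0,52)
c,im=look("wrist","w10"); shaft(im,c,O,YAW,62,(100,80,540,290))
```

```text
t 14.8 tcp fix [-94.8  -0.2] z 52.8 head-yaw deg 0.02 F [ 0.8  0.6 -0.7] w 43.2 g 0.0
tool shift mm to (-52, 0, 52) [42.8 -0.2 -1.3]
areas [1866, 1818] ends [[-53.4, -64.2], [-53.4, 63.7]] len 127.9 mid [-53.4  -0.2] skew -0.0
```

>>> play_rows:
  motion:
    - [0.5,0.002,0,0,0]
    - [0.5,0.004,0,0,0]
    - [0.5,0.006,0,0,0]
    - [0.5,0.008,0,0,0]
    - [0.5,0.0095,0,0,0]
    - [0.5,0.011,0,-0.0003,0]
    - [0.5,0.0125,0,-0.0003,0]
    - [0.5,0.014,0,-0.0004,0]
    - [0.5,0.0155,0,-0.0005,0]
    - [0.5,0.017,0,-0.0005,0]
    - [0.5,0.0185,0,-0.0006,0]
    - [0.5,0.02,0,-0.0006,0]
    - [0.5,0.0215,0,-0.0007,0]
    - [0.5,0.023,0,-0.0007,0]
    - [0.5,0.0245,0,-0.0008,0]
    - [0.5,0.026,0,-0.0008,0]
    - [0.5,0.0275,0,-0.0009,0]
    - [0.5,0.029,0,-0.0009,0]
    - [0.5,0.0305,0,-0.001,0]
    - [0.5,0.032,0,-0.001,0]

```text
time: 16.85
ee_pos: [473.3, -100.4, 51.9]
tcp_rot: [0.998, -0.054, -0.024, 0.0]
wrist_force: [-1.1, 0.5, 1.1]
grip_width: 43.8
gripper_force: 0.3
```

Run:
```python
from h import *
rep()
c,im=look("wrist","w11"); shaft(im,c,O,YAW,62,(100,0,540,290))
```

```text
t 16.85 tcp fix [-62.8  -0.1] z 51.9 head-yaw deg -0.02 F [-1.1  0.5  1.1] w 43.8 g 0.3
areas [1791, 1778] ends [[-30.4, -64.1], [-30.2, 63.2]] len 127.3 mid [-30.3  -0.4] skew -0.001
```

Shaft at x −30, still square and centred. I'll roll it on over the edge.

>>> play_rows:
  motion:
    - [0.5,0.0015,0,0,0]
    - [0.5,0.003,0,0,0]
    - [0.5,0.0045,0,0,0]
    - [0.5,0.006,0,-0.0002,0]
    - [0.5,0.0075,0,-0.0002,0]
    - [0.5,0.009,0,-0.0003,0]
    - [0.5,0.0105,0,-0.0003,0]
    - [0.5,0.012,0,-0.0004,0]
    - [0.5,0.0135,0,-0.0004,0]
    - [0.5,0.015,0,-0.0004,0]
    - [0.5,0.0165,0,-0.0005,0]
    - [0.5,0.018,0,-0.0005,0]
    - [0.5,0.018,0,-0.0005,0]
    - [0.5,0.018,0,-0.0005,0]

```text
time: 18.3
ee_pos: [491.0, -102.3, 51.4]
tcp_rot: [0.998, -0.054, -0.025, 0.0]
wrist_force: [-1.7, -0.1, 0.4]
grip_width: 43.5
gripper_force: 0.0
```

Run:
```python
from h import *
rep()
for k in range(2): c,im=look("wrist","w12"); shaft(im,c,O,YAW,52,(100,0,540,290))
```

```text
t 18.3 tcp fix [-44.9  -0.1] z 51.4 head-yaw deg -0.03 F [-1.7 -0.1  0.4] w 43.5 g 0.0
areas [1738, 1715] ends [[0.8, -64.2], [1.3, 63.7]] len 127.9 mid [ 1.1 -0.2] skew -0.004
areas [1742, 1715] ends [[0.8, -64.2], [1.3, 63.7]] len 127.9 mid [ 1.  -0.2] skew -0.004
```

>>> play_rows:
  motion:
    - [0.5,-0.01,0,0,0]
    - [0.5,-0.02,0,-0.03,0]
    - [0.7,-0.03,0,-0.08,0]
    - [1,-0.03,0,-0.13,0]
    - [1,-0.03,0,-0.18,0]
    - [1,-0.03,0,-0.23,0]
    - [1,-0.03,0,-0.25,0]
    - [1,-0.03,0,-0.25,0]

```text
time: 19.2
ee_pos: [474.2, -99.9, 305.8]
tcp_rot: [0.998, -0.054, -0.022, -0.0]
wrist_force: [0.8, -0.5, -0.1]
grip_width: 82.3
gripper_force: 0.0
```

```bash
cat >> h.py <<'E'
def red(im,box):
    x0,y0,x1,y1=box; H,S,V=cv2.split(cv2.cvtColor(im[y0:y1,x0:x1],cv2.COLOR_BGR2HSV))
    m=(((H<6)|(H>174))&(S>150)&(V>60)).astype(np.uint8); n,l,st,ce=cv2.connectedComponentsWithStats(m)
    k=1+st[1:,4].argmax(); return ce[k]+[x0,y0],int(st[k,4])
E
python3 - <<'E'
from h import *
rep()
cs,si=look("scene","s13"); cd,sd=look("side","d13"); cw,wi=look("wrist","w13")
shaft(wi,cw,O,YAW,52,(200,100,440,300))
us,ud,uw=red(si,(300,200,390,300)),red(sd,(205,145,280,230)),red(wi,(150,0,490,200))
print(us,ud,uw)
for a,b in(((cs,us[0]),(cd,ud[0])),((cd,ud[0]),(cw,uw[0])),((cs,us[0]),(cw,uw[0]))):
    X=tri(a[0],a[1],b[0],b[1]); f=fx(X); print(f.round(1),X[2].round(1),"ang",np.arctan2(X[2]-88,70-f[0]).round(3),"r",np.hypot(X[2]-88,70-f[0]).round(1))
goto(75,0,300)
E
```

```text
t 19.2 tcp fix [-61.9   0.5] z 305.8 head-yaw deg -0.04 F [ 0.8 -0.5 -0.1] w 82.3 g 0.0
areas [310, 306] ends [[-187.4, -146.5], [-0.4, -62.0]] len 205.3 mid [ -93.9 -104.3] skew -1.147
(array([340.91139241, 231.87341772]), 158) (array([229.58988764, 160.96067416]), 178) (array([322.15311909,  15.28418399]), 1587)
[88.1 -1.2] 221.8 ang 1.705 r 135.0
[84.6  0.6] 224.3 ang 1.677 r 137.1
[84.8  0.9] 218.3 ang 1.684 r 131.1
tool shift mm to (75, 0, 300) [138.4   0.6  -5.5]
```

View pics/w13.png

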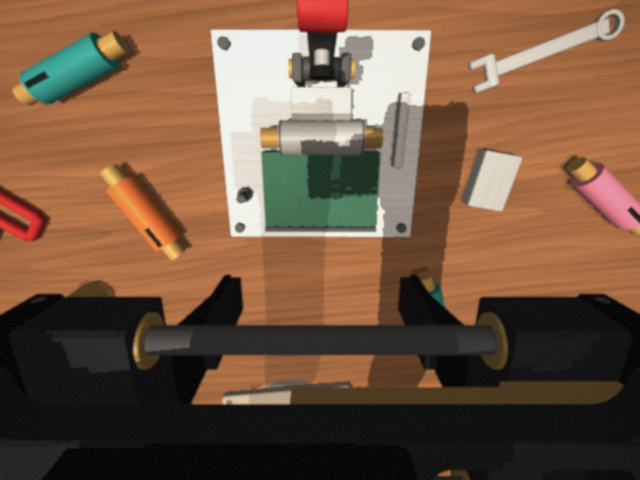

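The wrist view shows the shaft seated in the vee, square, at (322,138). The red grip is at the top, about (322,15), and the strap angle is about 1.69 rad. Now I pinch the grip.

Run:
```python
from h import *
goto(85,0,306);goto(85,0,204)
```

```text
tool shift mm to (85, 0, 306) [148.1   0.6 -12. ]
tool shift mm to (85, 0, 204) [153.3   0.3  89.9]
```

>>> play_rows:
  motion:
    - [1,0.05,0,-0.005,0]
    - [1,0.1,0,-0.01,0]
    - [1,0.148,0.0005,-0.012,0]
    - [1,0.149,0.0005,0.01,0]
    - [1,0.151,0.0005,0.05,0]
    - [1,0.153,0.0003,0.08,0]
    - [1,0.1533,0.0003,0.09,0]
    - [1,0.1533,0.0003,0.09,0]
    - [0.5,0.1533,0.0003,0.09,0]
    - [0.4,0.1533,0.0003,0.09,0]
    - [0.3,0.1533,0.0003,0.09,0]
    - [0.3,0.1533,0.0003,0.09,0]
    - [0.3,0.1533,0.0003,0.09,0]
    - [0.3,0.1533,0.0003,0.09,0]
    - [0.3,0.1533,0.0003,0.09,0]
  force: 15

```text
time: 20.85
ee_pos: [621.2, -116.1, 205.3]
tcp_rot: [0.998, -0.054, -0.024, 0.0]
wrist_force: [0.6, 0.3, -0.6]
grip_width: 38.6
gripper_force: 0.0
```

Run:
```python
from h import *
rep(); s=state();R=Rotation.from_quat(s["tcp_rot"]).as_matrix()
# arc from phi0 to 0.3, relative shifts in tool axes
f=fx(s["ee_pos"]); z0=s["ee_pos"][2]+18.7; 
phi0=np.arctan2(z0-88,70-(f[0]+.9)); print("phi0",phi0, "r",np.hypot(z0-88,70-f[0]-.9))
a=YAW
for ph in np.linspace(phi0,.3,41)[1:]:
    dx=-135*(np.cos(ph)-np.cos(phi0)); dz=135*(np.sin(ph)-np.sin(phi0))
    d=R.T@np.array([np.cos(a)*dx,np.sin(a)*dx,dz]); print(round(ph,2),(d/1000).round(4).tolist())
```

```text
t 20.85 tcp fix [86.   0.1] z 205.3 head-yaw deg -0.02 F [ 0.6  0.3 -0.6] w 38.6 g 0.0
phi0 1.6946055562878761 r 137.08024480017187
1.66 [-0.0047, 0.0, -0.0003]
1.62 [-0.0094, 0.0, -0.0004]
1.59 [-0.0141, 0.0, -0.0003]
1.56 [-0.0188, 0.0, -0.0001]
1.52 [-0.0235, 0.0, 0.0003]
1.49 [-0.0282, 0.0, 0.0008]
1.45 [-0.0328, 0.0, 0.0015]
1.42 [-0.0375, 0.0, 0.0024]
1.38 [-0.042, 0.0, 0.0035]
1.35 [-0.0466, 0.0, 0.0046]
1.31 [-0.0511, 0.0, 0.006]
1.28 [-0.0556, 0.0, 0.0075]
1.24 [-0.06, -0.0, 0.0092]
1.21 [-0.0643, -0.0, 0.011]
1.17 [-0.0686, -0.0, 0.0129]
1.14 [-0.0728, -0.0, 0.0151]
1.1 [-0.0769, -0.0, 0.0173]
1.07 [-0.081, -0.0, 0.0197]
1.03 [-0.0849, -0.0, 0.0223]
1.0 [-0.0888, -0.0, 0.0249]
0.96 [-0.0926, -0.0, 0.0277]
0.93 [-0.0963, -0.0001, 0.0307]
0.89 [-0.0998, -0.0001, 0.0337]
0.86 [-0.1033, -0.0001, 0.0369]
0.82 [-0.1066, -0.0001, 0.0402]
0.79 [-0.1099, -0.0001, 0.0437]
0.75 [-0.113, -0.0001, 0.0472]
0.72 [-0.116, -0.0001, 0.0508]
0.68 [-0.1188, -0.0001, 0.0546]
0.65 [-0.1215, -0.0001, 0.0584]
0.61 [-0.1241, -0.0001, 0.0623]
0.58 [-0.1266, -0.0002, 0.0664]
0.54 [-0.1289, -0.0002, 0.0705]
0.51 [-0.1311, -0.0002, 0.0746]
0.47 [-0.1331, -0.0002, 0.0789]
0.44 [-0.1349, -0.0002, 0.0832]
0.4 [-0.1367, -0.0002, 0.0876]
0.37 [-0.1382, -0.0002, 0.092]
0.33 [-0.1396, -0.0002, 0.0965]
0.3 [-0.1409, -0.0003, 0.1011]
```

>>> play_rows:
  motion:
    - [0.25,0,0,0,0]
    - [0.25,0,0,0,0]
    - [0.25,0,0,0,0]
    - [0.25,0,0,0,0]
    - [0.25,-0.0047,0,-0.0003,0]
    - [0.25,-0.0094,0,-0.0004,0]
    - [0.25,-0.0141,0,-0.0003,0]
    - [0.25,-0.0188,0,-0.0001,0]
    - [0.25,-0.0235,0,0.0003,0]
    - [0.25,-0.0282,0,0.0008,0]
    - [0.25,-0.0328,0,0.0015,0]
    - [0.25,-0.0375,0,0.0024,0]
    - [0.25,-0.042,0,0.0035,0]
  force: 15

```text
time: 22.15
ee_pos: [580.5, -112.6, 204.5]
tcp_rot: [0.998, -0.054, -0.023, 0.001]
wrist_force: [6.2, -5.5, -0.0]
grip_width: 30.3
gripper_force: 15.0
```

Run:
```python
from h import *
rep(); cd,sd=look("side","d14"); cs,ss=look("scene","s14")
u=red(sd,(205,145,330,250)); v=red(ss,(290,200,390,300)); X=tri(cd,u[0],cs,v[0]); f=fx(X); print(u,v,f,X[2],"phi",np.arctan2(X[2]-88,70-f[0]))
```

```text
t 22.15 tcp fix [45.2 -0.8] z 204.5 head-yaw deg -0.07 F [ 6.2 -5.5 -0. ] w 30.3 g 15.0
(array([253.48275862, 162.31034483]), 29) (array([334.344, 223.12 ]), 125) [42.55152001  0.6099496 ] 221.26808944391814 phi 1.3676724151918829
```

>>> play_rows:
  motion:
    - [0.25,-0.0046,0.0004,0.0011,0]
    - [0.25,-0.0091,0.0006,0.0025,0]
    - [0.25,-0.0136,0.0008,0.004,0]
    - [0.25,-0.018,0.0008,0.0057,0]
    - [0.25,-0.0223,0.0008,0.0075,0]
    - [0.25,-0.0266,0.0008,0.0094,0]
    - [0.25,-0.0308,0.0008,0.0116,0]
    - [0.25,-0.0349,0.0008,0.0138,0]
    - [0.25,-0.039,0.0008,0.0162,0]
    - [0.25,-0.0429,0.0008,0.0188,0]
    - [0.25,-0.0468,0.0008,0.0214,0]
    - [0.25,-0.0506,0.0008,0.0242,0]
    - [0.25,-0.0543,0.0008,0.0272,0]
    - [0.25,-0.0578,0.0008,0.0302,0]
    - [0.25,-0.0613,0.0008,0.0334,0]
    - [0.25,-0.0646,0.0008,0.0367,0]
    - [0.25,-0.0679,0.0008,0.0402,0]
    - [0.25,-0.071,0.0008,0.0437,0]

```text
time: 24.05
ee_pos: [507.0, -104.5, 164.3]
tcp_rot: [0.998, -0.054, -0.024, 0.0]
wrist_force: [1.5, -2.4, 5.6]
grip_width: 30.1
gripper_force: 15.0
```

Run:
```python
from h import *
rep()
```

```text
t 24.05 tcp fix [-28.8  -0.6] z 164.3 head-yaw deg -0.01 F [ 1.5 -2.4  5.6] w 30.1 g 15.0
```

>>> play_rows:
  motion:
    - [0.25,-0.003,0,0.0036,0]
    - [0.25,-0.0058,0,0.0074,0]
    - [0.25,-0.0085,0,0.0112,0]
    - [0.25,-0.0111,0,0.0151,0]
    - [0.25,-0.0136,0,0.0192,0]
    - [0.25,-0.0159,0,0.0233,0]
    - [0.25,-0.0181,0,0.0274,0]
    - [0.25,-0.0201,0,0.0317,0]
    - [0.25,-0.0219,0,0.036,0]
    - [0.25,-0.0237,0,0.0404,0]
    - [0.25,-0.0252,0,0.0448,0]
    - [0.25,-0.0266,0,0.0493,0]
    - [0.25,-0.0279,0,0.0539,0]
    - [0.25,-0.0279,0,0.0539,0]
    - [0.25,-0.0279,0,0.0539,0]

```text
time: 25.55
ee_pos: [476.0, -101.2, 110.3]
tcp_rot: [0.998, -0.053, -0.025, 0.0]
wrist_force: [5.1, 2.9, -7.4]
grip_width: 29.6
gripper_force: 15.0
```

Run:
```python
from h import *
rep(); s=state(); f=fx(s["ee_pos"]); z=s["ee_pos"][2]+18.7; print(np.arctan2(z-88,70-f[0]-.9),np.hypot(z-88,70-f[0]-.9))
```

```text
t 25.55 tcp fix [-60.   -0.6] z 110.3 head-yaw deg -0.0 F [ 5.1  2.9 -7.4] w 29.6 g 15.0
0.3077748509578298 135.43381571973202
```

>>> play_rows:
  motion:
    - [0.5,0,0,0,0]
    - [0.6,0,0,0,0]
    - [0.6,0,0,0,0]
    - [0.6,0,0,-0.025,0]
    - [0.3,-0.002,0,-0.06,0]
    - [0,-0.003,0,-0.06,0]
    - [0,-0.003,0,-0.06,0]
    - [0,-0.003,0,-0.06,0]
    - [0,-0.003,0,-0.06,0]
    - [0,-0.003,0,-0.06,0]
    - [0,-0.003,0,-0.06,0]
    - [0,-0.003,0,-0.06,0]
    - [0,-0.003,0,-0.06,0]
    - [0,-0.003,0,-0.06,0]

```text
time: 26.95
ee_pos: [476.2, -101.4, 171.2]
tcp_rot: [0.998, -0.054, -0.024, 0.0]
wrist_force: [0.1, 0.6, -0.0]
grip_width: 0.3
gripper_force: 0.0
```

Run:
```python
from h import *
rep(); rep(); goto(-63,0,145)
cd,sd=look("side","d15"); shaft(sd,cd,O,YAW,50,(230,180,320,262))
cs,si=look("scene","s15")
cv2.imwrite("pics/c15.png",np.hstack([cv2.resize(sd[140:300,200:370],(380,358),interpolation=2),cv2.resize(si[200:340,250:400],(380,358),interpolation=2)]))
```

```text
t 26.95 tcp fix [-59.7  -0.8] z 171.2 head-yaw deg -0.02 F [ 0.1  0.6 -0. ] w 0.3 g 0.0
t 26.95 tcp fix [-59.7  -0.8] z 171.2 head-yaw deg -0.02 F [ 0.1  0.6 -0. ] w 0.3 g 0.0
tool shift mm to (-63, 0, 145) [-2.  -0.9 26.3]
areas [691, 187] ends [[-59.5, -126.0], [104.5, -84.5]] len 169.2 mid [  22.5 -105.2] skew -1.323
```

View pics/c15.png

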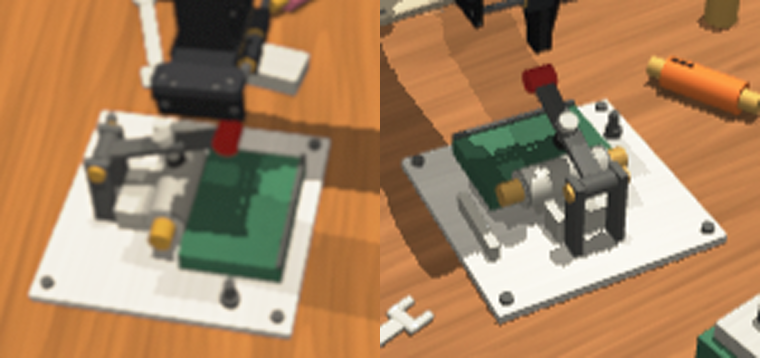

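>>> play_rows:
  motion:
    - [0,-0.002,-0.0007,0.015,0]
    - [0,-0.002,-0.0007,0.025,0]
    - [0,-0.002,-0.0007,0.028,0]
    - [0,-0.002,-0.0007,0.03,0]
    - [0,-0.002,-0.0007,0.032,0]
    - [0,-0.002,-0.0007,0.034,0]
    - [0,-0.002,-0.0007,0.036,0]
    - [0,-0.002,-0.0007,0.038,0]
    - [0,-0.002,-0.0007,0.04,0]

```text
time: 27.95
ee_pos: [472.4, -100.5, 131.3]
tcp_rot: [0.998, -0.054, -0.024, 0.0]
wrist_force: [-3.4, -0.0, 4.5]
grip_width: 0.3
gripper_force: 2.1
```

Run:
```python
from h import *
rep()
```

```text
t 27.95 tcp fix [-63.6  -0.3] z 131.3 head-yaw deg -0.03 F [-3.4 -0.   4.5] w 0.3 g 2.1
```

>>> play_rows:
  motion:
    - [0,0,0,0.001,0]
    - [0,0,0,0.002,0]
    - [0,0,0,0.003,0]
    - [0,0,0,0.004,0]
    - [0,0,0,0.005,0]
    - [0,0,0,0.006,0]
    - [0,0,0,0.007,0]

```text
time: 28.65
ee_pos: [472.1, -100.4, 124.3]
tcp_rot: [0.998, -0.054, -0.024, 0.0]
wrist_force: [-3.5, -0.0, 4.8]
grip_width: 0.5
gripper_force: 2.0
```

>>> play_rows:
  motion:
    - [0,0,0,0.001,0]
    - [0,0,0,0.002,0]
    - [0,0,0,0.003,0]
    - [0,0,0,0.004,0]

```text
time: 29.05
ee_pos: [471.9, -100.4, 120.3]
tcp_rot: [0.998, -0.054, -0.024, 0.0]
wrist_force: [-2.9, -0.4, 5.0]
grip_width: 0.5
gripper_force: 1.9
```

>>> play_rows:
  motion:
    - [0,0,0,0.001,0]
    - [0,0,0,0.002,0]
    - [0,0,0,0.003,0]

```text
time: 29.35
ee_pos: [471.7, -100.4, 117.3]
tcp_rot: [0.998, -0.054, -0.024, 0.0]
wrist_force: [-2.7, 0.6, 3.7]
grip_width: 0.6
gripper_force: 1.9
```

>>> play_rows:
  motion:
    - [0,0,0,0.001,0]
    - [0,0,0,0.002,0]
    - [0,0,0,0.003,0]

```text
time: 29.65
ee_pos: [471.6, -100.4, 114.3]
tcp_rot: [0.998, -0.054, -0.024, 0.0]
wrist_force: [-2.4, -0.3, 4.0]
grip_width: 0.2
gripper_force: 1.8
```

>>> play_rows:
  motion:
    - [0,0,0,0.001,0]
    - [0,0,0,0.002,0]
    - [0,0,0,0.003,0]

```text
time: 29.95
ee_pos: [471.4, -100.4, 111.3]
tcp_rot: [0.998, -0.054, -0.025, 0.0]
wrist_force: [-2.7, -0.1, 4.0]
grip_width: 0.7
gripper_force: 1.8
```

>>> play_rows:
  motion:
    - [0,0,0,0.001,0]
    - [0,0,0,0.002,0]

```text
time: 30.15
ee_pos: [471.3, -100.4, 109.3]
tcp_rot: [0.998, -0.054, -0.025, 0.0]
wrist_force: [-2.5, 0.8, 3.1]
grip_width: 0.3
gripper_force: 1.8
```

>>> play_rows:
  motion:
    - [0,0,0,0.001,0]
    - [0,0,0,0.002,0]

```text
time: 30.35
ee_pos: [471.2, -100.4, 107.3]
tcp_rot: [0.998, -0.054, -0.025, 0.0]
wrist_force: [-3.5, 0.0, 4.2]
grip_width: 0.5
gripper_force: 2.2
```

>>> play_rows:
  motion:
    - [0,0,0,0.001,0]
    - [0,0,0,0.002,0]

```text
time: 30.55
ee_pos: [471.0, -100.3, 105.5]
tcp_rot: [0.998, -0.054, -0.025, 0.0]
wrist_force: [-5.0, 1.2, 8.8]
grip_width: 0.1
gripper_force: 4.1
```

>>> play_rows:
  motion:
    - [0,0,0,0.001,0]
    - [0,0,0,0.002,0]

```text
time: 30.75
ee_pos: [470.8, -100.4, 103.7]
tcp_rot: [0.998, -0.054, -0.025, 0.0]
wrist_force: [-7.0, 0.7, 12.1]
grip_width: 0.4
gripper_force: 5.9
```

>>> play_rows:
  motion:
    - [0,0,0,0,0]
    - [0,0,0,0,0]
    - [0,0,0,0,0]

```text
time: 31.05
ee_pos: [470.8, -100.3, 103.7]
tcp_rot: [0.998, -0.054, -0.025, 0.0]
wrist_force: [-5.8, 0.8, 9.5]
grip_width: 0.6
gripper_force: 4.6
```

>>> play_rows:
  motion:
    - [0,0,0,0,0]

```text
time: 31.15
ee_pos: [470.8, -100.4, 103.7]
tcp_rot: [0.998, -0.054, -0.025, 0.0]
wrist_force: [-5.9, 0.6, 9.6]
grip_width: 0.4
gripper_force: 4.6
```

>>> play_rows:
  motion:
    - [0,0,0,0.0005,0]
    - [0,0,0,0.0008,0]

```text
time: 31.35
ee_pos: [470.7, -100.3, 103.1]
tcp_rot: [0.998, -0.054, -0.025, 0.0]
wrist_force: [-6.9, 1.4, 12.6]
grip_width: 0.4
gripper_force: 6.6
```

>>> play_rows:
  motion:
    - [0,0,0,-0.002,0]
    - [0,0,0,-0.005,0]
    - [0,0,0,-0.015,0]
    - [0,0,0,-0.05,0]
    - [0,-0.03,0,-0.1,0]
    - [0,-0.08,0,-0.15,0]
    - [0,-0.08,0,-0.2,0]
    - [0,-0.08,0,-0.2,0]
    - [0,-0.08,0,-0.2,0]

```text
time: 32.25
ee_pos: [402.3, -92.5, 310.4]
tcp_rot: [0.998, -0.054, -0.021, -0.0]
wrist_force: [0.9, 0.1, 0.4]
grip_width: 0.4
gripper_force: 0.0
```

Run:
```python
from h import *
rep(); cw,wi=look("wrist","w16"); shaft(wi,cw,O,YAW,52,(230,60,420,200))
cs,si=look("scene","s16"); cd,sd=look("side","d16")
cv2.imwrite("pics/c16.png",np.hstack([cv2.resize(sd[140:300,200:370],(380,358),interpolation=2),cv2.resize(si[200:340,250:400],(380,358),interpolation=2)]))
u=red(sd,(205,145,370,280)); v=red(si,(270,210,360,300)); X=tri(cd,u[0],cs,v[0]); print(fx(X),X[2])
```

```text
t 32.25 tcp fix [-134.1    0.2] z 310.4 head-yaw deg -0.04 F [0.9 0.1 0.4] w 0.4 g 0.0
areas [353, 341] ends [[-1.4, -62.2], [-0.8, 61.7]] len 123.9 mid [-1.1 -0.3] skew -0.005
[-65.69193441  -1.36849031] 92.42708885144319
```

View pics/c16.png

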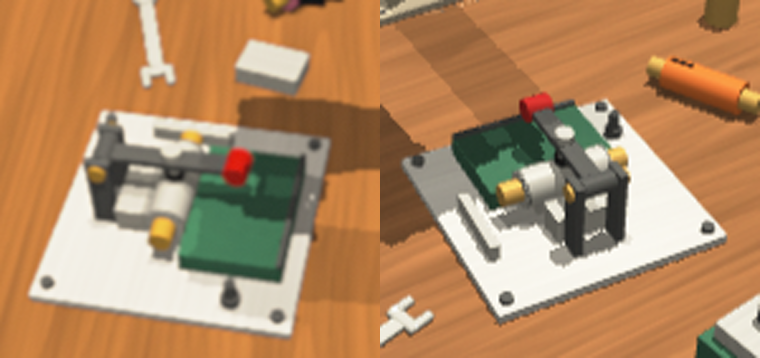

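The shaft lies square in the vee, with its middle at (−1, 0) in fixture axes and a skew of about 0.005 rad. The strap is level with its pad on the shaft, the bystanders are in place, and the robot is clear.

```bash
python3 -c "
from bench import arm
print(arm.close_job())"
```

```text
the job is handed in; nothing more can be done
None
```

I rolled the shaft into the vee, where it lies square and centred to within about 1 mm, then pressed the strap onto it about 8 N over the hinge stiffness; the job was handed in at about 32 s, and no verdict came back.

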